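# Latch the cool rack into its bench dock

### The arm

A 6-joint arm with a two-finger parallel gripper is mounted at the origin on a cart in front of the work surface, level with it; the furniture and walls round the work are solid. World frame = base frame: x ahead of the robot, y to its left, z up, the work surface at z = 0. Lengths are in m, angles in rad, forces in N, time in s.
With the tool pointing down it reaches from about 0.3 to 0.875 m from the base axis. Payload 6.4 kg.
Tool frame: the origin (TCP) lies midway between the tips of the shut fingers; the grasp point (between the pads) lies 19 mm behind it; x points along the fingers, z is the direction in which the jaws open and shut, and the axes are right-handed (so a half turn about x gives the same grasp; the last joint's range is limited). The gripper opens to 85 mm and grips with 20 to 120 N. Pads are 22 mm wide; open, the fingers measure 114 mm over their backs; the gripper's body (76 mm by 85 mm) begins 54 mm behind the grasp point. The pads swing forward as they close: fully open they stand 13 mm farther back than shut.
Start: joints at [1.125, 0.181, 1.607, -0, 1.354, -0.206], TCP at [0.137, 0.559, 0.205] pointing down, gripper open.
Joint ranges: [-2.99, 2.99], [-0.89, 2.07], [0.3, 2.58], [-1.14, 4.28], [0, 2.63], [-3.12, 3.12]. Speed limits (rad/s): [2.57, 2.57, 3.01, 3.14, 3.14, 3.14].

### API

Orientations are given as a rotation vector (axis times angle).
In Python, from station import * gives the robot as it stands.
- The arm moves only by the tool servo_tool, never from a script. Its argument "series" is text: rows parted by semicolons, each of 5 numbers parted by spaces: the closure, from 0 (fully open) to 1 (shut), then the shift along the tool's x, y, z in cm, then the turn about the tool's x in degrees. A call has 1 to 12 rows; each row shifts and turns the commanded pose from where the row before left it, along the tool's axes as they then stand; what a row does not reach is not made up. A row lasts 1/12 s, in which the tool goes at most 41.7 mm and 7.16 degrees, less where a joint would pass 70% of its speed; a pose out of reach is approached as far as the arm can. A call with a gripper value outside its range is refused whole. The fingers move at their own pace and stop on an object; "force" is the grip in N (left out, the last holds). Time passes only in rows, so rows that do not move let the fingers close. It gives the time, the measured TCP pose, the force and the opening at its end, in the units of the state.
- state(): the state, without advancing time (a new reading comes with each control period).
- capture(name): name is "scene" or "side" or "wrist"; returns a dict with "color" (480x640x3 uint8, red, green, blue), "z_map" (480x640 float32, m along the optical axis (not along the pixel's ray), 0 where there is no reading), "fx", "fy", "cx", "cy" (pixels), "distortion" ([k1, k2, p1, p2, k3] as OpenCV has them; the pictures are not rectified), "R" (3x3) and "t" (3): a world point X has camera coordinates R X + t. Camera axes: x right, y down, z forward; pixel columns grow to the right and rows downward; lengths in m; the calibration is good to about 2 mm. A picture is of the moment at which its call begins.
- sign_off(): hands the job in, once; it reports no verdict.
Trained networks look in a picture, given as the dict that the camera call returned (one of the last four; its "shot" number tells which), for a name from the list of things; names that differ only in an ending like _2 or _b are one class to them, and where a whole thing is asked for, a point or a joint stands for the part that bears it (a point fixed in the world has none). Each returns a list of dicts, best first, with "score" (0 to 1); they miss things now and then, are a little off and sometimes report something else, mostly with a low value. They report only what shows in the picture. A call takes as long as a camera call. They do not tell look-alikes from the thing itself.
- regions_of(picture, thing): "mask" (480x640 bool, what is visible of it).
- spot_point(picture, thing): "point" ([x, y, z] in m, in world coordinates, good to about 4 mm: a listed point, or the origin of a listed thing).
The state is a dict: "time": time; "q": joint angles; "joint_velocities": joint speeds; "joint_efforts": joint torques, N m; "tcp_pos": TCP position; "orientation": TCP orientation; "wrist_force": force on the tool from outside, world axes, zero at the start; "ft_torque": the same for the moment, N m; "grip_width": opening from 0.0 (shut) to 1.0 (fully open).
Only numpy, scipy, OpenCV 4.12 (cv2) and the standard library are available. Lean on these libraries where they do the work, as an engineer would, in place of code of your own. Each camera call takes 0.05 s, during which the arm holds its last target. There are 200 camera calls.

### The job

Slide the blue cool rack along the bench into its dock, press it back against the yellow stops and hold it steady there until both damped spring bolts have come fully out behind it; then let go, so that the bolts keep it in the dock. Leave the tip boxes and the bottle beside it where they stand.

Things in the scene. Friction and masses are not known exactly. Their poses are not given: they have to be found in the camera images.
- cool_rack: loose blue 96-well cool rack standing on the bench in front of the dock's mouth: 88 (its x) x 128 (its y, long side) x 24 mm high, 0.18 to 0.35 kg. Too wide to grasp; push it by its long near side. Origin at the centre of its underside; its x points roughly along the dock's x, z up.
- dock: aluminium dock fixed to the bench, no floor: two rails 28 mm high with slippery black liners, channel 133 mm wide. x runs along the channel from mouth to back, y left. Origin on the bench, where the rack's origin is when the rack is pressed on the two yellow stops (faces at x = +44 mm; the rack's near side is then at x = -44 mm). Outer size: x to +96, y +-105, z to 40 mm.
- dock_mouth (a point): point on the bench at the middle of the dock's flared mouth, at x = -118 mm of the dock; the mouth is 156 mm wide here and narrows to the channel's 133 mm at x = -80 mm
- bolt_left (a joint): slide (m) of the bevelled steel bolt in the left rail. 0 = fully out (as at the start), up to 0.014 = pushed back into the rail by the passing rack; its orange tail then sticks out of the housing. Weak spring (0.6 to 1 N), strong damper: once the rack has passed, it takes 2 to 3 s to come out, and a rack not held on the stops blocks or pinches it
- bolt_left_nose (a point): middle of the left bolt's nose. Out, the bolt stands 11 mm into the channel, at z = 6 to 21 mm and x = -75 to -49 mm of the dock: bevel towards the mouth, square face towards the back. 111 mm are free between the two noses
- bolt_right (a joint): the same bolt in the right rail, mirrored: 0 = fully out, up to 0.014 = pushed back.
- ejector (a joint): slide (m) of the black sprung pad (44 mm wide) at the middle of the back plate, which pushes the rack out towards the mouth with 4 to 9 N. 0 = fully forward (its face at x = +22 mm of the dock), 0.022 = pressed level with the yellow stops. With the rack latched it is about 0.017, the rack lying 5 mm off the stops against the square faces of the bolts.
- tip_box: bystander: open white tip box with a blue deck, 87 x 122 x 61 mm, at the right of the bench; origin at the centre of its underside
- tip_rack: bystander: pink tip rack with a clear lid, 87 x 124 x 88 mm, at the right of the bench; origin at the centre of its underside
- bottle: bystander: small media bottle with a white cap, 50 x 50 x 97 mm, at the left of the dock; origin at the centre of its underside
Things that resemble listed ones, but are neither listed nor needed, are in the scene too. There is more than one size of the cool_rack; the job needs the smallest.

How it is judged:
On the way:
1. the rack is held on the yellow stops (within 3.5 mm) with both bolts fully out behind it (within 2 mm) (x of cool_rack in the frame of dock above -0.0035 m and value of joint each of bolt_left, bolt_right below 0.002 m), for 0.2 s.
At the end, for the whole second after the job is handed in: The rack lies flat on the bench in the dock, at rest, within 9 mm of the stops and with the ejector pressed in by more than 12 mm, kept there by both bolts, each fully out to within 2 mm (x of cool_rack in the frame of dock above -0.009 m and value of joint each of bolt_left, bolt_right below 0.002 m and value of joint ejector above 0.012 m and angle between cool_rack's own z axis and vertical below 0.06 rad and height (world z) of cool_rack below 0.006 m and linear speed of cool_rack below 0.01 m/s); the robot touches nothing.
It fails at once if a tip box or the bottle is moved more than 30 mm (distance of any of tip_box, tip_rack, bottle from where it was at the start of the episode above 0.03 m).
It fails at once if the rack is tipped by more than 0.5 rad (angle between cool_rack's own z axis and vertical above 0.5 rad).
It also fails if it takes over 43 s, if anything falls off the work surface, if the arm or the gripper's body presses on something with over 40 N, if the wrist force passes 120 N, or if a joint passes its speed limit or range.

## Working session

There is one attempt and no reset: what is moved stays moved. The work goes in short steps, Python scripts to look and compute and a tool call to move; the robot and the scene stay as the last step left them, time stands still between calls to the robot, and variables do not carry over. Pictures are saved under pics/ and viewed, on a budget of 10 in all, crops included, one or two more only if the job needs it, and the job is handed in when it is done.

Besides the shell and the picture viewer there is one more tool, called after "Request:" as a command line: name --argument value ..., lists and objects as JSON in quotes. servo_tool: Moves the arm, as the interface text tells. Its arguments: {"type":"object","properties":{"series":{"type":"string"},"force":{"type":"number"}},"required":["series"]}

```bash
mkdir -p pics
python3 - <<'E'
from station import *
import cv2,numpy as np
np.set_printoptions(precision=4,suppress=True)
s=state();print(s['time'],s['tcp_pos'],s['orientation'],s['wrist_force'])
for c in ['scene','side']:
    p=capture(c);cv2.imwrite(f'pics/{c}1.png',p['color'][:,:,::-1])
    print(c,-p['R'].T@p['t'])
    for n in ['cool_rack','dock','dock_mouth','bolt_left_nose','bolt_right','tip_box','tip_rack','bottle']:
        print(n,[(np.array(d['point']),round(d['score'],2)) for d in spot_point(p,n)[:4]])
E
```

```text
0.0 [0.1363 0.558  0.204 ] [-1.0316  1.3148  1.0303] [-0.848  -0.8999  0.1881]
scene [-0.2796 -0.6017  1.0603]
cool_rack [(array([ 0.5399, -0.1312,  0.0009]), 0.84), (array([ 0.4207, -0.6544, -0.0025]), 0.83), (array([ 0.4305,  0.0782, -0.0016]), 0.79)]
dock [(array([ 0.7189, -0.1724, -0.0035]), 0.57)]
dock_mouth [(array([ 0.436 , -0.4245,  0.0013]), 0.31)]
bolt_left_nose [(array([ 0.6819, -0.1057,  0.0099]), 0.6)]Traceback (most recent call last):
  File "<stdin>", line 9, in <module>
ValueError: it knows: bolt_left_nose, bottle, cool_rack, dock, dock_mouth, tip_box, tip_rack
```

Run:
```python
from station import *
import cv2,numpy as np
np.set_printoptions(precision=4,suppress=True)
p=capture('side');cv2.imwrite('pics/side1.png',p['color'][:,:,::-1])
print(-p['R'].T@p['t'])
for n in ['cool_rack','dock','dock_mouth','bolt_left_nose','tip_box','tip_rack','bottle']:
        print(n,[(np.array(d['point']),round(d['score'],2)) for d in spot_point(p,n)[:4]])
```

```text
[0.5947 0.9393 0.9683]
cool_rack [(array([ 0.4322, -0.6558,  0.0005]), 0.86), (array([ 0.5332, -0.1292,  0.0003]), 0.72), (array([0.4316, 0.0794, 0.0011]), 0.67)]
dock [(array([ 0.722 , -0.177 ,  0.0023]), 0.96)]
dock_mouth []
bolt_left_nose []
tip_box [(array([ 0.4367, -0.4278,  0.0038]), 0.71)]
tip_rack [(array([ 0.602 , -0.4756, -0.0008]), 0.64)]
bottle [(array([0.586 , 0.3421, 0.0009]), 0.83)]
```

View pics/scene1.png

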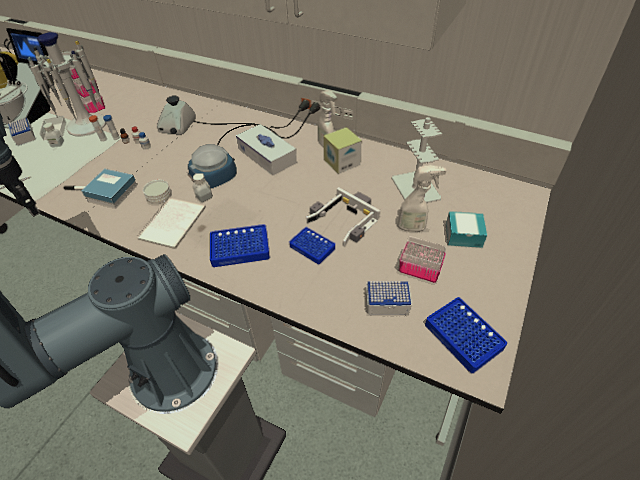

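View pics/side1.png

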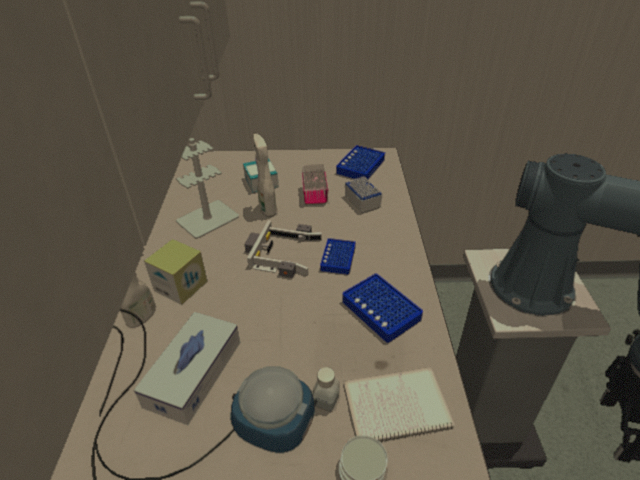

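Rack candidates in the scene view are (240,245), which is large, (313,245), small and in front of the dock mouth, and (466,333), large. I choose (313,245). Next I'll measure the rack and dock from the point clouds, with one close crop to check.

```bash
cat > h.py <<'E'
from station import *
import cv2,numpy as np
from scipy.spatial.transform import Rotation as Ro
np.set_printoptions(precision=4,suppress=True)
def cloud(p):
    v,u=np.nonzero(p['z_map']>0);K=np.array([[p['fx'],0,p['cx']],[0,p['fy'],p['cy']],[0,0,1.]])
    uv=cv2.undistortPoints(np.stack([u,v],1).astype(np.float32)[:,None],K,np.array(p['distortion']))[:,0]
    z=p['z_map'][v,u];X=np.c_[uv*z[:,None],z]
    W=np.full(p['z_map'].shape+(3,),np.nan);W[v,u]=(X-p['t'])@p['R'];return W
E
python3 - <<'E'
from h import *
print(Ro.from_rotvec(state()['orientation']).as_matrix())
for c in ['scene','side']:
    p=capture(c);W=cloud(p)
    for n in ['cool_rack','dock']:
        for d in regions_of(p,n):
            P=W[d['mask']];P=P[~np.isnan(P[:,0])]
            print(c,n,d['score'],np.median(P,0),P[:,2].max())
            lo,hi=((.016,.03) if n=='cool_rack' else (.022,.034)); Q=P[(P[:,2]>lo)&(P[:,2]<hi)]
            if len(Q)>10: print('  ',len(Q),cv2.minAreaRect((Q[:,:2]*1000).astype(np.float32)))
    u=p['color']
    if c=='scene': a=u[170:280,270:400]
    else: b=u[205:300,230:370]
f=lambda a:cv2.resize(a,(640,int(640*a.shape[0]/a.shape[1])),interpolation=cv2.INTER_CUBIC)[:,:,::-1]
cv2.imwrite('pics/crop1.png',f(a))
E
```

```text
[[ 0.     -0.9714  0.2375]
 [ 0.0001  0.2375  0.9714]
 [-1.     -0.      0.0001]]
scene cool_rack 0.74 [ 0.4173 -0.6589  0.028 ] 0.0398802122873417
   2101 ((425.8910827636719, -655.5685424804688), (186.0262908935547, 132.380859375), 60.157596588134766)
scene cool_rack 0.56 [ 0.5306 -0.1359  0.0198] 0.02967775205919836
   793 ((536.6640014648438, -130.93557739257812), (129.43653869628906, 92.1927261352539), 77.0000991821289)
scene cool_rack 0.55 [0.4246 0.0714 0.0288] 0.04040317614952729
   1110 ((431.18597412109375, 75.50251770019531), (132.73805236816406, 182.6127166748047), 36.394386291503906)
scene dock 0.73 [ 0.7343 -0.1937  0.0246] 0.046442578638225075
   511 ((708.8923950195312, -170.15542602539062), (209.05377197265625, 215.04151916503906), 74.98712158203125)
side cool_rack 0.96 [0.4305 0.0921 0.029 ] 0.039688340734498735
   1609 ((430.2826232910156, 81.2841796875), (127.53715515136719, 183.6938018798828), 36.15608596801758)
side cool_rack 0.85 [ 0.4259 -0.6351  0.0293] 0.039419902236684456
   537 ((420.69622802734375, -651.4931640625), (195.57296752929688, 130.51271057128906), 59.60720443725586)
side cool_rack 0.74 [ 0.5349 -0.122   0.0201] 0.030544214426514706
   859 ((534.6548461914062, -129.1777801513672), (131.9036102294922, 88.33462524414062), 77.9588623046875)
side cool_rack 0.63 [ 0.7439 -0.1774  0.0188] 0.025798487173100175
   32 ((747.793212890625, -171.09681701660156), (30.745357513427734, 25.3128662109375), 89.90996551513672)
side dock 0.93 [ 0.7247 -0.1675  0.0239] 0.04532576912020811
   629 ((705.5958251953125, -168.0095672607422), (210.2519073486328, 211.36412048339844), 74.73043823242188)
```

View pics/crop1.png

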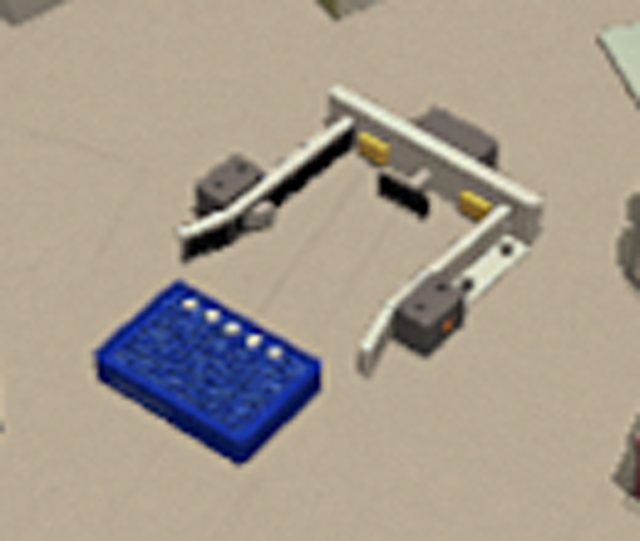

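The crop shows the small 12x8 rack at crop (210,370) with its dock to the upper right. The clouds give 129x90 mm at z about 24 mm, which is the smallest and fits the description. The dock heading is about -15° and the rack's about -12.5°. I'll move to a point behind the rack, staying high.

Request:
servo_tool --series "0.45 0 -2.1 -2.6 0;0.45 0 -2.1 -2.6 0;0.45 0 -2.1 -2.6 0;0.45 0 -2.1 -2.6 0;0.45 0 -2.1 -2.6 0;0.45 0 -2.1 -2.6 0;0.45 0 -2.1 -2.6 0;0.45 0 -2.1 -2.6 0;0.45 0 -2.1 -2.6 0;0.45 0 -2.1 -2.6 0;0.45 0 -2.1 -2.6 0;0.45 0 -2.1 -2.6 0" --force 60

```text
time: 1.95
tcp_pos: [0.3077, 0.1943, 0.2052]
orientation: [-1.031, 1.312, 1.03]
wrist_force: [1.1, 0.1, 0.8]
grip_width: 0.55
```

Request:
servo_tool --series "0.45 0 -2.1 -2.6 0;0.45 0 -2.1 -2.6 0;0.45 0 -2.1 -2.6 0;0.45 0 -2.1 -2.6 0;0.45 0 -2.1 -2.6 0;0.45 0 -2.1 -2.6 0;0.45 0 -2.1 -2.6 0;0.45 0 -2.1 -2.6 0;0.45 0 -2.1 -2.6 1.3;0.45 0 -2.1 -2.6 0;0.45 0 0 0 0;0.45 0 0 0 0"

```text
time: 2.95
tcp_pos: [0.4489, -0.1083, 0.2047]
orientation: [-1.011, 1.323, 1.012]
wrist_force: [-0.9, 0.0, -0.1]
grip_width: 0.544
```

Run:
```python
from h import *
s=state();print(s['time'],s['tcp_pos'],s['grip_width'],s['wrist_force']);print(Ro.from_rotvec(s['orientation']).as_matrix())
p=capture('wrist');cv2.imwrite('pics/w1.png',p['color'][:,:,::-1]);W=cloud(p)
for n in ['cool_rack','dock']:
    print(n,[(np.array(d['point']),round(d['score'],2)) for d in spot_point(p,n)])
    for d in regions_of(p,n):
        P=W[d['mask']];P=P[~np.isnan(P[:,0])]
        Q=P[(P[:,2]>.014)&(P[:,2]<.034)]
        print(d['score'],np.median(P,0)); 
        if len(Q)>10: print('  ',len(Q),cv2.minAreaRect((Q[:,:2]*1000).astype(np.float32)))
```

```text
2.95 [ 0.4489 -0.1083  0.2047] 0.543887139546374 [-0.8729  0.016  -0.1355]
[[-0.0007 -0.965   0.2622]
 [ 0.0005  0.2622  0.965 ]
 [-1.      0.0008  0.0003]]
cool_rack [(array([ 0.5362, -0.1304,  0.0006]), 0.8), (array([ 0.4331,  0.0792, -0.0049]), 0.76)]
0.81 [ 0.5314 -0.1305  0.0193]
   9736 ((536.252685546875, -130.836669921875), (126.21260833740234, 89.33578491210938), 77.93244934082031)
0.76 [0.4247 0.0796 0.0285]
   33821 ((430.73480224609375, 77.48251342773438), (128.79006958007812, 183.05935668945312), 36.357666015625)
dock []
0.86 [ 0.6614 -0.2222  0.0237]
   1650 ((685.485107421875, -172.43385314941406), (163.4375, 104.47488403320312), 59.9827766418457)
```

View pics/w1.png

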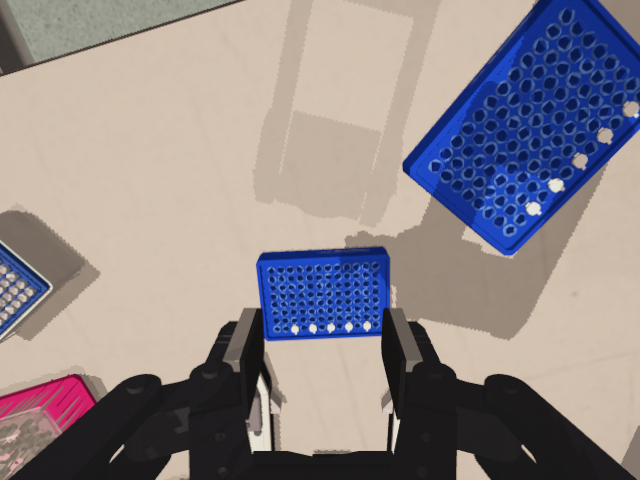

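The wrist view shows the small rack at (325,293) between the fingers, with the dock's mouth below it at (325,390), so everything agrees. I'll descend behind the rack and make gentle contact.

Request:
servo_tool --series "0.45 3.3 0 0 0;0.45 3.3 0 0 0;0.45 3.3 0 0 0;0.45 3.3 0 0 0;0.45 3.3 0 0 0;0.45 3.0 0 0 0;0.45 0.3 -0.8 0.1 0;0.45 0 -0.8 0 0;0.45 0 -0.8 0 0;0.45 0 -0.8 0 0;0.45 0 -0.5 0 0;0.45 0 -0.5 0 0"

```text
time: 4.2
tcp_pos: [0.4918, -0.1179, 0.0086]
orientation: [-1.016, 1.32, 1.011]
wrist_force: [-0.6, 0.3, -0.2]
grip_width: 0.552
```

```bash
cat >> h.py <<'E'
def rep(name,view=True):
    s=state();o=np.array([.718,-.1725]);D=np.array([[.9653,-.2612],[.2612,.9653]])
    print(s['time'],'tcp',s['tcp_pos'],'dock',D@(np.array(s['tcp_pos'])[:2]-o),'F',s['wrist_force'],'Mz',s['ft_torque'])
    for c in (['scene','side','wrist']):
        p=capture(c);W=cloud(p)
        cv2.imwrite(f'pics/{name}_{c}.png',p['color'][:,:,::-1])
        for d in regions_of(p,'cool_rack'):
            P=W[d['mask']];P=P[~np.isnan(P[:,0])];m=np.median(P,0)
            if m[2]>.026 or len(P)<60 or m[0]<.5: continue
            Q=P[(P[:,2]>.014)&(P[:,2]<.034)]
            r=cv2.minAreaRect((Q[:,:2]*1000).astype(np.float32))
            print(c,len(Q),'rack in dock mm',D@(np.array(r[0])-o*1000),r[1],r[2],'spot',[D@(np.array(e['point'][:2])-o) for e in spot_point(p,'cool_rack') if e['point'][0]>.5])
E
python3 -c "
from h import *
rep('a')"
```

```text
4.2 tcp [ 0.4918 -0.1179  0.0086] dock [-0.2326 -0.0063] F [-0.5789  0.3128 -0.2356] Mz [ 0.0369  0.068  -0.0096]
scene 428 rack in dock mm [-186.3776  -13.1314] (115.70741271972656, 89.728515625) 75.85457611083984 spot [array([-0.1854, -0.0078]), array([-0.0369, -0.317 ])]
side 783 rack in dock mm [-188.8074   -7.3866] (132.74093627929688, 88.62477111816406) 78.09870910644531 spot [array([-0.1895, -0.0033])]
wrist 21001 rack in dock mm [-190.2417   -7.0587] (126.54621124267578, 81.3399887084961) 79.0238037109375 spot [array([-0.1867, -0.0047])]
```

Request:
servo_tool --series "0.45 0 -0.4 0.05 0;0.45 0 -0.4 0.05 0;0.45 0 -0.5 0.05 0;0.45 0 -0.5 0.06 0;0.45 0 -0.5 0.06 0;0.45 0 -0.5 0.06 0;0.45 0 -0.5 0.06 0;0.45 0 -0.5 0.06 0;0.45 0 -0.5 0.06 0;0.45 0 -0.4 0.05 0;0.45 0 -0.4 0.05 0;0.45 0 -0.2 0 0"

```text
time: 5.65
tcp_pos: [0.543, -0.125, 0.0069]
orientation: [-1.014, 1.322, 1.013]
wrist_force: [0.3, -0.1, 0.0]
grip_width: 0.548
```

```bash
python3 -c "
from h import *
rep('b')"
```

```text
5.65 tcp [ 0.543  -0.125   0.0069] dock [-0.1813  0.0001] F [ 0.3339 -0.0846  0.0357] Mz [-0.0245 -0.0242 -0.0125]
scene 734 rack in dock mm [-186.3229   -6.9553] (126.60546112060547, 89.71913146972656) 76.66212463378906 spot [array([-0.1837, -0.0041])]
side 678 rack in dock mm [-188.4056   -7.4403] (132.23614501953125, 87.6113510131836) 77.6594467163086 spot [array([-0.1892, -0.004 ])]
```

View pics/b_wrist.png

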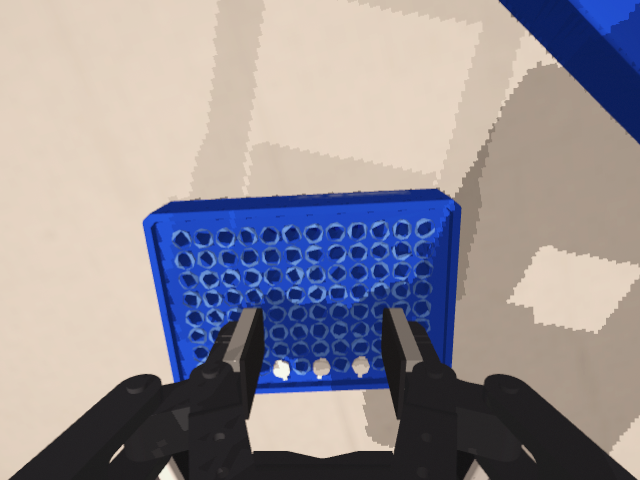

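The rack hasn't moved, and the fingers at (250,312) and (397,312) seem to be above it. I'll check the true fingertip height from depth.

Run:
```python
from h import *
s=state();p=capture('wrist');W=cloud(p)
for u,v in [(250,315),(250,330),(240,350),(397,315),(395,330),(405,350),(322,368),(300,250),(320,200),(320,415)]: print(u,v,W[v,u],p['z_map'][v,u])
print(p['R']@np.array(s['tcp_pos'])+p['t'], -p['R'].T@p['t'])
X=np.array(s['tcp_pos'],float);print(cv2.projectPoints(X[None],cv2.Rodrigues(p['R'])[0],p['t'],np.array([[p['fx'],0,p['cx']],[0,p['fy'],p['cy']],[0,0,1.]]),np.array(p['distortion']))[0])
a=cv2.imread('pics/b_side.png')[200:300,270:430];b=cv2.imread('pics/b_scene.png')[170:290,230:400]
f=lambda a:cv2.resize(a,(480,int(480*a.shape[0]/a.shape[1])),interpolation=cv2.INTER_CUBIC)
cv2.imwrite('pics/c.png',cv2.vconcat([f(a),f(b)])[:600])
```

```text
250 315 [ 0.5244 -0.1484  0.045 ] 0.14624631
250 330 [ 0.5245 -0.1464  0.0562] 0.13550122
240 350 [ 0.5247 -0.1477  0.0674] 0.12513036
397 315 [ 0.5378 -0.0964  0.046 ] 0.14522745
395 330 [ 0.537  -0.0989  0.0567] 0.13507634
405 350 [ 0.5374 -0.0979  0.0683] 0.12407793
322 368 [ 0.5692 -0.1331  0.022 ] 0.18064797
300 250 [ 0.513  -0.1274  0.0198] 0.16502802
320 200 [ 0.4959 -0.1143  0.0148] 0.1633643
320 415 [ 0.6132 -0.146  -0.0003] 0.21636733
[0.0008 0.0241 0.186 ] [ 0.4628 -0.1046  0.1756]
[[[324.0165 296.5807]]]
```

View pics/c.png

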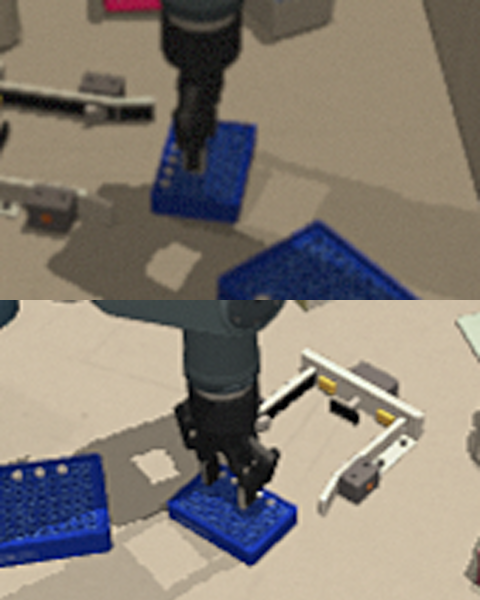

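The side and scene crops confirm it: the fingers, with tips at side pixel (336,257), hover over the rack although the TCP reads z = 7 mm. I'll measure the tips independently in all three cameras.

Run:
```python
from h import *
s=state();t=np.array(s['tcp_pos'],float);print(t,s['q'],s['grip_width'])
D=np.array([[.9653,-.2612],[.2612,.9653]])
for c in ['side','scene','wrist']:
    p=capture(c);W=cloud(p);C=p['color'].astype(int)
    e=(W[...,:2]-t[:2])@D.T
    m=(abs(e[...,0])<.03)&(abs(e[...,1])<.06)&(W[...,2]>.027)&(W[...,2]<.16)
    z=W[...,2][m];y=e[...,1][m];x=e[...,0][m]
    print(c,m.sum(),np.sort(z)[[0,3,10,30]])
    for a in np.arange(.03,.13,.01):
        k=(z>=a)&(z<a+.01)
        if k.sum()>2: print('  z',round(a,3),k.sum(),'x',x[k].min(),x[k].max(),'y',y[k].min(),y[k].max())
```

```text
[ 0.5422 -0.1249  0.0069] [-0.4397  0.4008  1.7796 -0.      0.9613 -1.7479] 0.5513804941170876
side 355 [0.0276 0.0365 0.0423 0.049 ]
  z 0.03 6 x -0.011140456791867832 0.0032744621691041475 y -0.024346440979311774 0.029151862745246306
  z 0.04 25 x -0.01393606564441811 0.006704321485022643 y -0.029153757679881185 0.03591325434558703
  z 0.05 25 x -0.014146296884431392 0.006526626542459342 y -0.03092687269332766 0.038324191685131334
  z 0.06 24 x -0.013867123213651298 0.0063289643393468755 y -0.029042104535020655 0.03847507922185799
  z 0.07 9 x -0.015418284459672542 0.006006517147267912 y -0.03324514327469122 0.02972869136613711
  z 0.08 18 x -0.015561733240648573 0.0065915854611209935 y -0.03219924946680368 0.05661208948098414
  z 0.09 31 x -0.017375403937419133 0.008514441241489158 y -0.02385047694505206 0.05662134207033791
  z 0.1 38 x -0.019931042719524936 0.00872429282667784 y -0.026035948878340667 0.05946696968988548
  z 0.11 32 x -0.020356478083726932 0.013922390428178014 y -0.020805292905802505 0.05987649868314261
  z 0.12 26 x -0.022201572609454705 0.014057803031654428 y -0
[... 1442 characters left out ...]
09 x -0.012091524884469837 0.011227972437863228 y -0.037939593930978566 0.03641773792165872
  z 0.07 2389 x -0.014022178287581658 0.01175665975815034 y -0.05105972626228779 0.05111991632465945
  z 0.08 7599 x -0.014925642871201029 0.013125116377925497 y -0.05765226463463832 0.05580228715153747
  z 0.09 10846 x -0.01753283287591477 0.01272268705076208 y -0.05976741899408072 0.05854411618843067
  z 0.1 10824 x -0.0186140106785488 -0.0025422743017210017 y -0.05999942037463554 0.059999122698532095
  z 0.11 9259 x -0.018967245432486117 -0.0071187205641595344 y -0.05998979091549413 0.05999682044347326
  z 0.12 3 x -0.01868610112883582 -0.01823073436164268 y -0.01864370433679099 0.02301592956225961
```

All three cameras put the tips at z of about 36 mm, 29 mm above the TCP reading. So tip height is TCP z + 29 mm, with x and y correct and the fingers ±11.6 mm deep and ±38 mm wide. I'll back off, go lower, and check contact with the bench through the force.

Request:
servo_tool --series "0.45 0 1.9 -0.1 0;0.45 0 2 -0.2 0;0.45 0 2 -0.2 0;0.45 0 1.9 -0.1 0;0.45 0 0 0 0;0.45 0.7 0 0 0;0.45 0.7 0 0 0;0.45 0.6 0 0 0;0.45 0 0 0 0;0.45 0 0 0 0"

```text
time: 7.08
tcp_pos: [0.4654, -0.1103, -0.0139]
orientation: [-1.013, 1.323, 1.015]
wrist_force: [-0.1, -0.7, 1.2]
grip_width: 0.549
```

Request:
servo_tool --series "0.45 0.2 0 0 0;0.45 0.2 0 0 0;0.45 0.2 0 0 0;0.45 0 0 0 0"

```text
time: 7.42
tcp_pos: [0.4653, -0.1103, -0.0195]
orientation: [-1.013, 1.322, 1.014]
wrist_force: [-0.4, 0.6, 0.3]
grip_width: 0.546
```

Run:
```python
from h import *
rep('d')
s=state();t=np.array(s['tcp_pos'],float)
D=np.array([[.9653,-.2612],[.2612,.9653]])
p=capture('wrist');W=cloud(p);e=(W[...,:2]-t[:2])@D.T
m=(abs(e[...,0])<.015)&(abs(e[...,1])<.045)&(abs(e[...,1])>.02)&(W[...,2]>.004)&(W[...,2]<.06)
print(np.sort(W[...,2][m])[[0,10,50,200]])
```

```text
7.4167 tcp [ 0.4653 -0.1103 -0.0195] dock [-0.2602 -0.006 ] F [-0.4299  0.5908  0.2841] Mz [-0.037  -0.0212 -0.0342]
scene 532 rack in dock mm [-186.3647  -10.1015] (123.7708740234375, 92.27332305908203) 79.02839660644531 spot [array([-0.1821, -0.0048])]
side 901 rack in dock mm [-188.4654   -5.5823] (139.69583129882812, 88.13509368896484) 77.74104309082031 spot [array([-0.1867, -0.0058])]
[0.0083 0.0098 0.011  0.0141]
```

Request:
servo_tool --series "0.45 0 -0.7 0 0;0.45 0 -0.5 0 0;0.45 0 -0.5 0 0;0.45 0 -0.5 0 0;0.45 0 -0.6 0.05 0;0.45 0 -0.6 0.06 0;0.45 0 -0.6 0.06 0;0.45 0 -0.6 0.08 0;0.45 0 -0.6 0.08 0;0.45 0 -0.6 0.08 0;0.45 0 -0.6 0.06 0;0.45 0 -0.4 0.05 0"

```text
time: 8.87
tcp_pos: [0.5334, -0.1233, -0.0191]
orientation: [-1.014, 1.322, 1.013]
wrist_force: [-1.8, 0.2, 0.7]
grip_width: 0.551
```

```bash
python3 -c "
from h import *
rep('e')"
```

```text
8.8667 tcp [ 0.5334 -0.1233 -0.0191] dock [-0.1911 -0.0007] F [-1.7552  0.1898  0.7042] Mz [ 0.022   0.1981 -0.0255]
scene 397 rack in dock mm [-137.3678  -16.5664] (100.86727142333984, 91.06744384765625) 75.9524917602539 spot [array([-0.1319, -0.0052])]
side 769 rack in dock mm [-127.419   -3.322] (88.13118743896484, 155.07838439941406) 0.583172082901001 spot [array([-0.1376, -0.0026])]
wrist 14373 rack in dock mm [-153.4484   -4.4978] (126.66432189941406, 57.4169807434082) 75.5467758178711 spot [array([-0.136 ,  0.0005])]
```

View pics/e_wrist.png

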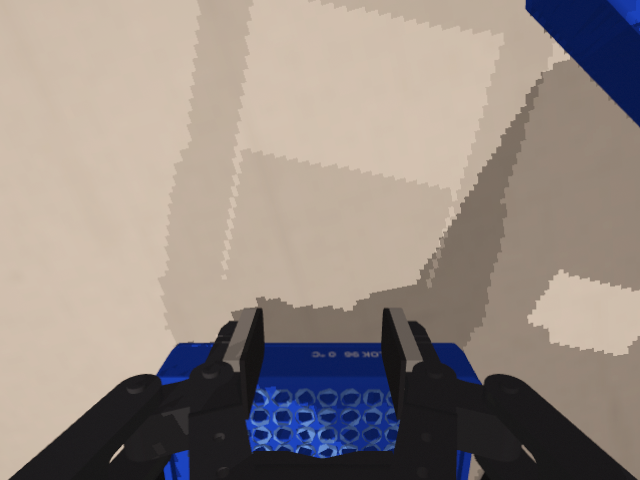

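The rack moved 52 mm, now sits square on both fingers and is centred on the tool (image 175–470). On into the channel.

Request:
servo_tool --series "0.45 0 -0.4 0.05 0;0.45 0 -0.4 0 0;0.45 0 -0.4 0 0;0.45 0 -0.4 0 0;0.45 0 -0.4 0 0;0.45 0 -0.4 0 0;0.45 0 -0.4 0 0;0.45 0 -0.4 0 0;0.45 0 -0.4 0 0;0.45 0 -0.4 0 0;0.45 0 -0.4 0 0;0.45 0 -0.4 0 0"

```text
time: 10.32
tcp_pos: [0.5743, -0.1332, -0.0204]
orientation: [-1.007, 1.328, 1.023]
wrist_force: [-4.4, 1.0, -1.5]
grip_width: 0.55
```

```bash
python3 -c "
from h import *
rep('f')
a=cv2.imread('pics/f_side.png')[205:300,220:370];b=cv2.imread('pics/f_scene.png')[170:270,270:400]
f=lambda a:cv2.resize(a,(460,int(460*a.shape[0]/a.shape[1])),interpolation=cv2.INTER_CUBIC)
cv2.imwrite('pics/f.png',cv2.vconcat([f(a),f(b)])[:600])
"
```

```text
10.3167 tcp [ 0.5743 -0.1332 -0.0204] dock [-0.149   0.0004] F [-4.3561  0.9536 -1.4798] Mz [0.2338 0.5466 0.0125]
scene 357 rack in dock mm [-95.5094 -13.4531] (111.4363021850586, 96.39575958251953) 69.59406280517578 spot [array([-0.0928,  0.0004])]
side 708 rack in dock mm [-91.5524   2.4916] (147.95010375976562, 88.87786102294922) 77.33462524414062 spot [array([-0.0912, -0.003 ])]
wrist 15097 rack in dock mm [-105.382    -3.3804] (127.5455093383789, 59.008731842041016) 75.17559814453125 spot [array([-0.0916,  0.0008])]
```

View pics/f.png

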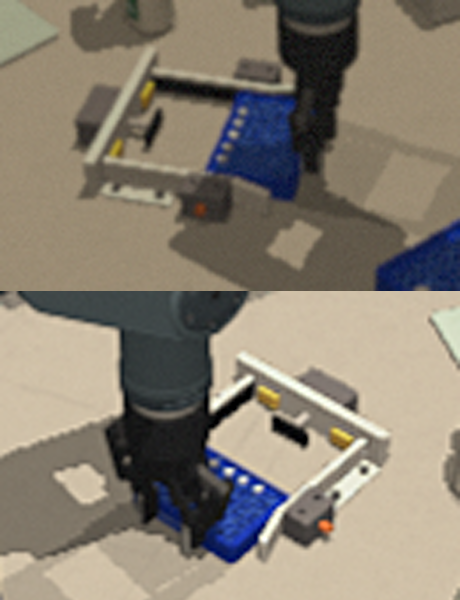

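The rack is in the channel with both bolts pushed back and their orange tails out. Push force is only about 4.5 N, so I'll continue.

Request:
servo_tool --series "0.45 0 -0.5 0 0;0.45 0 -0.5 0 0;0.45 0 -0.5 0 0;0.45 0 -0.5 0 0;0.45 0 -0.5 0 0;0.45 0 -0.5 0 0;0.45 0 -0.5 0 0;0.45 0 -0.5 0 0;0.45 0 -0.5 0 0;0.45 0 -0.5 0 0;0.45 0 -0.5 0 0;0.45 0 -0.5 0 0"

```text
time: 11.77
tcp_pos: [0.6374, -0.1507, -0.0192]
orientation: [-1.014, 1.322, 1.014]
wrist_force: [-1.8, 0.0, -1.3]
grip_width: 0.551
```

Request:
servo_tool --series "0.45 0 -0.4 0 0;0.45 0 -0.4 0 0;0.45 0 -0.4 0 0;0.45 0 -0.4 0 0;0.45 0 -0.4 0 0;0.45 0 0 0 0"

```text
time: 12.27
tcp_pos: [0.6545, -0.1552, -0.0192]
orientation: [-1.011, 1.325, 1.018]
wrist_force: [-9.1, 2.6, 6.4]
grip_width: 0.558
```

```bash
python3 -c "
from h import *
rep('g')
"
```

```text
12.2667 tcp [ 0.6545 -0.1552 -0.0192] dock [-0.0658  0.0001] F [-9.14    2.5768  6.4475] Mz [ 0.2388  1.5525 -0.1544]
scene 310 rack in dock mm [-12.92   -12.6847] (116.40345764160156, 91.6491470336914) 74.75117492675781 spot [array([-0.0108, -0.0049])]
side 638 rack in dock mm [-14.2938   0.9979] (140.08518981933594, 98.2153549194336) 77.57588195800781 spot [array([-0.0128,  0.0016])]
wrist 15009 rack in dock mm [-27.2749  -2.5691] (126.56521606445312, 58.50140380859375) 75.05298614501953 spot [array([-0.0111, -0.0015])]
```

Request:
servo_tool --series "0.45 0 -0.3 0 0;0.45 0 -0.3 0 0;0.45 0 -0.3 0 0;0.45 0 0 0 0"

```text
time: 13.05
tcp_pos: [0.6623, -0.1573, -0.0193]
orientation: [-1.01, 1.326, 1.019]
wrist_force: [-13.1, 3.6, 9.1]
grip_width: 0.551
```

Request:
servo_tool --series "0.45 0 -0.2 0 0;0.45 0 -0.2 0 0;0.45 0 0 0 0;0.45 0 0 0 0"

```text
time: 13.38
tcp_pos: [0.6657, -0.1583, -0.0192]
orientation: [-1.009, 1.327, 1.02]
wrist_force: [-14.5, 3.5, 9.6]
grip_width: 0.551
```

```bash
python3 -c "
from h import *
rep('i')
"
```

```text
13.3833 tcp [ 0.6657 -0.1583 -0.0192] dock [-0.0542  0.0001] F [-14.5412   3.4945   9.5792] Mz [ 0.3985  2.3409 -0.1259]
scene 259 rack in dock mm [ -0.9518 -15.0425] (94.9689712524414, 92.07074737548828) 72.58837890625 spot [array([0.0031, 0.0007])]
side 565 rack in dock mm [-2.9572 -2.9851] (131.2700653076172, 87.65095520019531) 75.89891052246094 spot [array([-0.0017,  0.001 ])]
wrist 15152 rack in dock mm [-15.9089  -2.2148] (127.35027313232422, 58.3034782409668) 75.4443130493164 spot [array([-0.0025, -0.0022])]
wrist 575 rack in dock mm [-52.2115 -63.5561] (5.372488975524902, 17.725473403930664) 73.93978118896484 spot [array([-0.0025, -0.0022])]
```

Force is still only following the ejector spring, with 4 mm commanded and 3.5 mm moved. I'll keep going until it stops.

Request:
servo_tool --series "0.45 0 -0.2 0 0;0.45 0 -0.2 0 0;0.45 0 0 0 0"

```text
time: 14.13
tcp_pos: [0.6661, -0.1583, -0.0193]
orientation: [-1.005, 1.332, 1.026]
wrist_force: [-27.8, 6.8, 20.0]
grip_width: 0.546
```

Request:
servo_tool --series "0.45 0 -0.2 0 0;0.45 0 -0.1 0 0;0.45 0 0 0 0"

```text
time: 14.38
tcp_pos: [0.6659, -0.1582, -0.0195]
orientation: [-1.001, 1.336, 1.031]
wrist_force: [-39.2, 8.0, 29.5]
grip_width: 0.549
```

The rack is on the stops: the TCP has stalled while force climbs. I'll ease off slightly and hold about 4 s.

Request:
servo_tool --series "0.45 0 0.2 0 0;0.45 0 0.1 0 0;0.45 0 0 0 0;0.45 0 0 0 0;0.45 0 0 0 0;0.45 0 0 0 0;0.45 0 0 0 0;0.45 0 0 0 0;0.45 0 0 0 0;0.45 0 0 0 0;0.45 0 0 0 0;0.45 0 0 0 0"

```text
time: 15.38
tcp_pos: [0.6661, -0.1583, -0.0196]
orientation: [-1.005, 1.331, 1.026]
wrist_force: [-26.4, 6.1, 18.3]
grip_width: 0.551
```

Request:
servo_tool --series "0.45 0 0 0 0;0.45 0 0 0 0;0.45 0 0 0 0;0.45 0 0 0 0;0.45 0 0 0 0;0.45 0 0 0 0;0.45 0 0 0 0;0.45 0 0 0 0;0.45 0 0 0 0;0.45 0 0 0 0;0.45 0 0 0 0;0.45 0 0 0 0"

```text
time: 16.38
tcp_pos: [0.6661, -0.1583, -0.0196]
orientation: [-1.005, 1.331, 1.026]
wrist_force: [-26.7, 5.2, 18.4]
grip_width: 0.55
```

Request:
servo_tool --series "0.45 0 0 0 0;0.45 0 0 0 0;0.45 0 0 0 0;0.45 0 0 0 0;0.45 0 0 0 0;0.45 0 0 0 0;0.45 0 0 0 0;0.45 0 0 0 0;0.45 0 0 0 0;0.45 0 0 0 0;0.45 0 0 0 0;0.45 0 0 0 0"

```text
time: 17.38
tcp_pos: [0.6661, -0.1583, -0.0196]
orientation: [-1.005, 1.331, 1.026]
wrist_force: [-26.1, 6.6, 17.9]
grip_width: 0.547
```

Request:
servo_tool --series "0.45 0 0 0 0;0.45 0 0 0 0;0.45 0 0 0 0;0.45 0 0 0 0;0.45 0 0 0 0;0.45 0 0 0 0;0.45 0 0 0 0;0.45 0 0 0 0;0.45 0 0 0 0;0.45 0 0 0 0;0.45 0 0 0 0;0.45 0 0 0 0"

```text
time: 18.38
tcp_pos: [0.666, -0.1583, -0.0196]
orientation: [-1.005, 1.331, 1.026]
wrist_force: [-26.9, 5.0, 17.6]
grip_width: 0.551
```

```bash
python3 -c "
from h import *
rep('k')
a=cv2.imread('pics/k_side.png')[205:300,220:350];b=cv2.imread('pics/k_scene.png')[170:260,280:400]
f=lambda a:cv2.resize(a,(400,int(400*a.shape[0]/a.shape[1])),interpolation=cv2.INTER_CUBIC)
c=cv2.vconcat([f(a),f(b)]);w=cv2.resize(cv2.imread('pics/k_wrist.png')[240:480,120:520],(400,240))
w=cv2.copyMakeBorder(w,0,c.shape[0]-240,0,0,cv2.BORDER_CONSTANT)
cv2.imwrite('pics/k.png',cv2.hconcat([c,w])[:600])
"
```

```text
18.3833 tcp [ 0.666  -0.1583 -0.0196] dock [-0.0539  0.0002] F [-26.8765   4.9591  17.5854] Mz [ 0.785   4.2273 -0.2613]
scene 243 rack in dock mm [ -0.8007 -12.215 ] (97.19105529785156, 93.20433044433594) 76.82191467285156 spot [array([ 0.0018, -0.002 ])]
side 551 rack in dock mm [-2.9299  2.6676] (137.7908477783203, 87.93669891357422) 75.14949035644531 spot [array([-0.0039,  0.0001])]
wrist 15019 rack in dock mm [-15.6471  -2.4377] (126.25690460205078, 56.94587326049805) 75.36034393310547 spot [array([0.0005, 0.001 ])]
```

View pics/k.png

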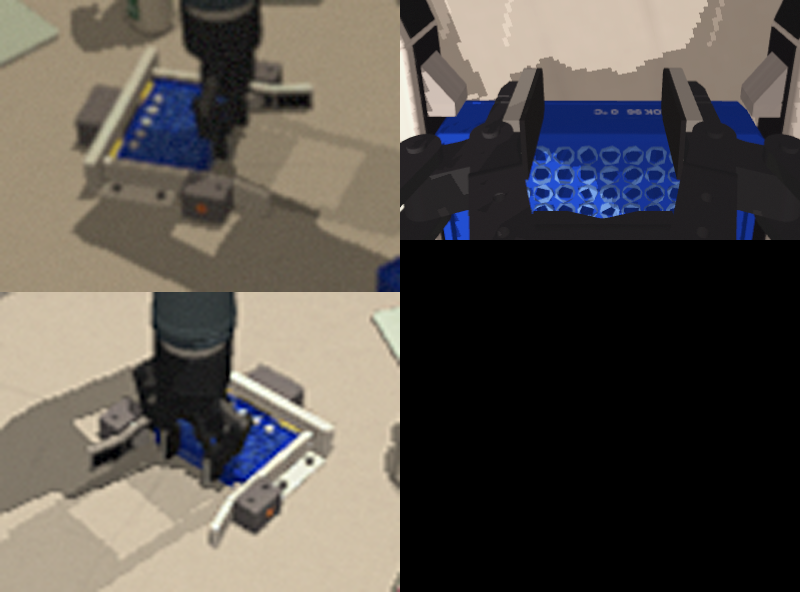

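The wrist view shows both bolt noses out behind the rack at (455,80) and (760,80), and the tails are back in their housings. I'll hold one more second, then withdraw slowly, straight back and then up.

Request:
servo_tool --series "0.45 0 0 0 0;0.45 0 0 0 0;0.45 0 0 0 0;0.45 0 0 0 0;0.45 0 0 0 0;0.45 0 0 0 0;0.45 0 0 0 0;0.45 0 0 0 0;0.45 0 0 0 0;0.45 0 0 0 0;0.45 0 0 0 0;0.45 0 0.1 0 0"

```text
time: 19.83
tcp_pos: [0.6661, -0.1583, -0.0195]
orientation: [-1.006, 1.33, 1.024]
wrist_force: [-20.1, 4.3, 13.1]
grip_width: 0.549
```

Request:
servo_tool --series "0.45 0 0.15 0 0;0.45 0 0.15 0 0;0.45 0 0.15 0 0;0.45 0 0.15 0 0;0.45 0 0.15 0 0;0.45 0 0.2 0 0;0.45 0 0.3 0 0;0.45 0 0.5 0 0;0.45 0 0.8 0 0;0.45 0 1 0 0;0.45 0 1 0 0;0.45 0 1 0 0"

```text
time: 20.83
tcp_pos: [0.6178, -0.1455, -0.0187]
orientation: [-1.015, 1.321, 1.013]
wrist_force: [-0.4, -0.5, 0.2]
grip_width: 0.546
```

Request:
servo_tool --series "0.45 0 1 0 0;0.45 -1 1 0 0;0.45 -2 0 0 0;0.45 -2.5 0 0 0;0.45 -2.5 0 0 0;0.45 -2.5 1 0 0;0.45 -2.5 1 0 0;0.45 -2.5 1 0 0;0.45 0 0 0 0;0.45 0 0 0 0"

```text
time: 21.67
tcp_pos: [0.5709, -0.1331, 0.1382]
orientation: [-1.017, 1.319, 1.009]
wrist_force: [-0.2, 0.3, 0.1]
grip_width: 0.546
```

```bash
python3 -c "
from h import *
rep('m')
p=capture('scene')
for n in ['tip_box','tip_rack','bottle']: print(n,[(np.array(d['point']),round(d['score'],2)) for d in spot_point(p,n)[:2]])
a=cv2.imread('pics/m_side.png')[205:300,220:350];b=cv2.imread('pics/m_scene.png')[170:260,280:400]
f=lambda a:cv2.resize(a,(400,int(400*a.shape[0]/a.shape[1])),interpolation=cv2.INTER_CUBIC)
c=cv2.vconcat([f(a),f(b)]);w=cv2.resize(cv2.imread('pics/m_wrist.png')[180:480,120:520],(400,300))
w=cv2.copyMakeBorder(w,0,c.shape[0]-300,0,0,cv2.BORDER_CONSTANT)
cv2.imwrite('pics/m.png',cv2.hconcat([c,w])[:600])
"
```

```text
21.6667 tcp [ 0.5709 -0.1331  0.1382] dock [-0.1523 -0.0004] F [-0.2143  0.315   0.1089] Mz [-0.049  -0.0063 -0.028 ]
scene 687 rack in dock mm [-6.1844 -2.8355] (132.22694396972656, 92.88327026367188) 73.53108215332031 spot [array([0.0007, 0.0012])]
side 821 rack in dock mm [-6.6486 -3.5365] (140.08885192871094, 91.72727966308594) 74.36656188964844 spot [array([-0.0082,  0.0028])]
wrist 11915 rack in dock mm [-4.5726 -2.3675] (126.97725677490234, 90.00023651123047) 75.42654418945312 spot [array([-0.0032, -0.0014])]
tip_box [(array([ 0.435 , -0.426 , -0.0022]), 0.56)]
tip_rack [(array([ 0.6018, -0.4725,  0.003 ]), 0.56)]
bottle [(array([ 0.5848,  0.3417, -0.0002]), 0.7), (array([ 0.6817, -0.1045,  0.0113]), 0.7)]
```

View pics/m.png

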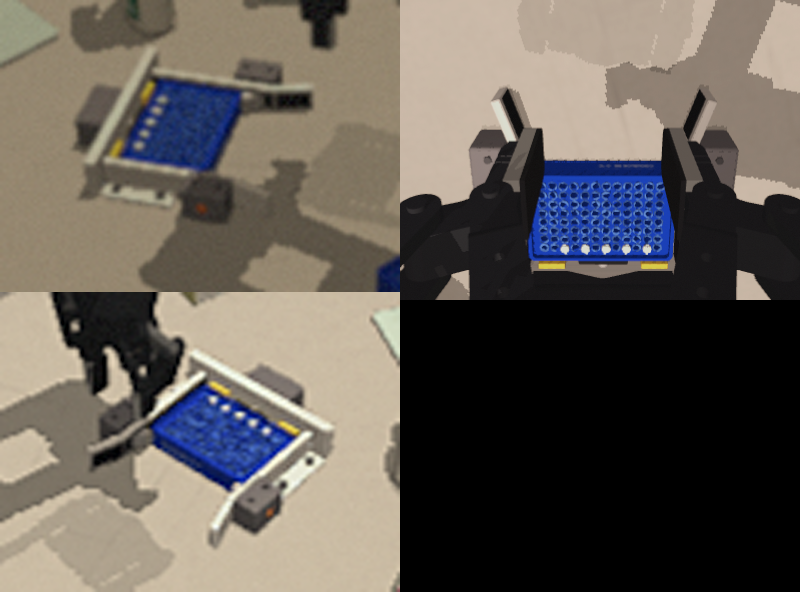

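```bash
python3 -c "
from station import *
print(sign_off())"
```

```text
the job is handed in; nothing more can be done
None
```

The smallest blue rack is in its dock and held there by both bolts; I handed the job in at about 21.7 s of the 43 s allowed.

**What I did:** I pushed it by its near side with two half-open fingers and held it on the yellow stops for about 5 s at roughly 27 N. I then backed straight out and lifted clear.

**Last checks:**
- **Rack:** flat and square, 4.6 to 6.6 mm short of the stops by the depth measurements. That matches the 5 mm expected when latched.
- **Bolts:** the wrist view during the hold showed both noses out behind the rack, with the tails back in their housings. After release the left nose was still out. The right one was hidden from the cameras, but its tail looked as it did at the start. I had no direct reading of the bolts or the ejector.
- **Robot:** clear of everything, with the wrist force near zero.
- **Tip boxes and bottle:** found within about 4 mm of where they started.

**What went wrong or disagreed:**
- **First push missed:** the fingers passed over the rack without touching it, because the fingertips were about 29 mm higher than the reported TCP height. All three cameras agreed on this, so I lowered the tool and pushed again.
- **Final position estimates:** the network's estimates of the rack's final position spread from +1 to -8 mm in the dock's x. I relied on the depth measurements and the pictures instead.

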